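# Inspect a bearing through the loupe

### The arm

A 6-joint arm with a two-finger parallel gripper is mounted at the origin on a cart in front of the work surface, level with it; the furniture and walls round the work are solid. World frame = base frame: x ahead of the robot, y to its left, z up, the work surface at z = 0. Lengths are in m, angles in rad, forces in N, time in s.
With the tool pointing down it reaches from about 0.25 to 0.775 m from the base axis. Payload 4 kg.
Tool frame: the origin (TCP) lies at the very end of the fingers, on their centre line; the grasp point (between the pads) lies 19 mm behind it; z points along the fingers, y is the line along which they close (so a half turn about z gives the same grasp; the last joint's range is limited). The gripper opens to 94 mm and grips with 3 to 60 N. Pads are 16 mm wide; open, the fingers measure 119 mm over their backs; the gripper's body (75 mm by 177 mm) begins 78 mm behind the grasp point.
Start: joints at [-1.333, 0.087, 1.371, -0, 1.684, -0.103], TCP at [0.184, -0.518, 0.206] pointing down, gripper open.
Joint ranges: [-3.1, 3.1], [-0.76, 2.03], [0.27, 2.55], [-1.08, 4.22], [0.17, 2.65], [-2.57, 2.57]. Speed limits (rad/s): [2.79, 2.79, 3.14, 3.14, 3.14, 3.14].

### API

Orientations are given as [roll, pitch, yaw] about the fixed x, y, z axes, in that order (R = Rz(yaw) Ry(pitch) Rx(roll)).
In Python, from bench import robot gives the robot as it stands. The module is installed in compiled form; this text tells all that it offers.
- The arm moves only by the tool move_arm, never from a script. Its argument "deltas" is one flat list of numbers, 7 for each row, row after row: the turn, a rotation vector about the tool's x, y, z in rad, then the shift along the tool's x, y, z in cm, then the closure, from -1 (fully open) to 1 (shut). A call has 1 to 8 rows; each row is the pose to reach, as a shift and turn from the pose commanded when the call began, along the tool's axes at that moment; what a row does not reach only later rows make up. A row lasts 1/10 s, in which the tool goes at most 50 mm and 8.59 degrees, less where a joint would pass 70% of its speed; a pose out of reach is approached as far as the arm can. A call with a gripper value outside its range is refused whole. The fingers move at their own pace and stop on an object; the grip force is fixed at half the most. Time passes only in rows, so rows that repeat a pose let the fingers close. It gives the time, the measured TCP pose, the force, the opening and the grip force at its end, in the units of the state.
- robot.get_obs(): the state, without advancing time (a new reading comes with each control period).
- robot.snapshot(name): name is "side" or "top" or "wrist"; returns a dict with "image" (480x640x3 uint8, red, green, blue), "depth" (480x640 float32, m along the optical axis (not along the pixel's ray), 0 where there is no reading), "fov_y" (degrees; the focal length in pixels is half the picture's height over the tangent of half this angle, whatever the lens; pixels are square), "cx", "cy" (the principal point, pixels), "origin" and "orientation" of the camera in the world; the wrist camera has in their place "T_tool_cam" (4x4, takes a point from camera to tool coordinates, whose origin is the TCP and whose axes are the flange's). Camera axes: x right, y up, looking along -z (the intrinsics and any distortion apply to the point x, -y, -z); pixel columns grow to the right and rows downward; lengths in m; the calibration is good to about 2 mm. A picture is of the moment at which its call begins: read the wrist's pose just before it.
- robot.close_job(): hands the job in; it is judged then, once.
The state is a dict: "time": time; "joint_positions": joint angles; "qvel": joint speeds; "joint_torque": joint torques, N m; "tool_pos": TCP position; "ee_rot": TCP orientation; "wrist_force": force on the tool from outside, world axes, zero at the start; "wrist_torque": the same for the moment, N m; "width": finger opening in m; "finger_force": force on a finger pad.
Only numpy, scipy, OpenCV 4.12 (cv2) and the standard library are available. Lean on these libraries where they do the work, as an engineer would, in place of code of your own. Each camera call takes 0.05 s, during which the arm holds its last target. There are 200 camera calls.

### The job

Take the loupe off its wooden rest by the handle and first aim it at the sloping dot-code tag on the inspection stand: lens centred over the tag, square to its face and about 8 cm off it, held steady for a good second. Then hold it over the bearing that lies on the stand, level, the lens centred above the bearing and at the height of the small pointer on the stand's post, and finish there, still holding the loupe in the air. Keep hand and loupe off the stand, its pointer and the bearing, and leave the other things on the bench alone.

Things in the scene. Friction and masses are not known exactly. Their poses are not given: they have to be found in the camera images.
- loupe_grip (a point): the loupe (reading lens on a straight black handle, 0.12 kg): mid-thickness of the handle at the balance point, the place to grip. Handle 16 mm wide (its y), 18 mm high (its z), from x = -74 to +42 mm; x points to the lens, z is the lens axis, up at the start. It lies level in the rest, this point 55 mm above the worktop, and lifts straight up
- loupe_lens (a point): centre of the loupe's lens, 85 mm from loupe_grip along its x, in the mid-plane of the loupe; the black ring round it is 68 mm across outside and 12 mm thick; z is the lens axis
- loupe: the same loupe; its origin and axes are those of loupe_grip
- rest: fixed wooden loupe rest; origin under its base, straight below loupe_grip at the start, x along the lying loupe. Base x -85 to +125 mm, 70 mm wide, 8 mm thick. A round pad (62 mm) at x = +85 mm carries the lens ring, a 40 mm wide saddle at x = -65 mm, 56 mm tall, the handle's tail in a notch. From x = -58 to +54 mm nothing stands beside or under the handle but the base
- stand: fixed inspection stand: steel base plate, x -55 to +105 mm, y -100 to +100 mm, 12 mm thick; origin on its underside. The bearing lies on it at (0, +50) mm between three pins 8 mm high, the tag is at (0, -50) mm; a round post 12 mm thick, 200 mm tall over the worktop, stands at (+85, +50) mm behind the bearing
- tag: the metal dot-code tag on the stand, 48 x 50 mm, tilted 25 degrees towards the stand's front (-x) edge; origin at the centre of its face, 30 mm above the worktop; z is the normal out of the face, x runs up its slope
- bearing_center (a point): centre (half-way up) of the bearing under inspection, a ring 47 mm across and 14 mm thick lying flat on the stand; its top is 26 mm above the worktop
- bearing: the same bearing; origin at the centre of its underside
- pointer_tip (a point): tip of the small steel pointer on the collar of the stand's post; it points towards the bearing's axis and ends 52 mm short of it. Its height, 110 to 160 mm above the worktop, differs each time and is the height for the middle of the lens
- discs: stack of sanding discs, 78 mm across, 9 mm high, a bystander; origin at its underside
- spare_bearing: another bearing, 47 mm across and 14 mm thick, lying on the worktop, a bystander; origin at its underside
- spacer: upright steel tube 25 mm across, 62 mm tall, a bystander; origin at its underside
- flap: flap disc 100 mm across, 14 mm thick, lying on the worktop near its front edge, a bystander; origin at its underside. Farther right stands a fixed roller cradle with a big upright wheel rim (462 mm tall, from about y = -0.45 m outwards, x = 0.35 to 0.75 m), furniture that the arm must keep clear of on its way
Not all that is in view belongs to the job. There is more than one size of the rest; the one meant has the size given above.

How it is judged:
By the outcome, as a careful person would: the job done as asked, in the order asked, and still so for the second after the job is handed in, while the arm keeps its last pose, push and grip.
It also fails if it takes over 58 s, if anything falls off the work surface, if the arm or the gripper's body presses on something with over 40 N, if the wrist force passes 120 N, or if a joint passes its speed limit or range.

## Working session

There is one attempt and no reset: what is moved stays moved. The work goes in short steps, Python scripts to look and compute and a tool call to move; the robot and the scene stay as the last step left them, time stands still between calls to the robot, and variables do not carry over. Pictures are saved under pics/ and viewed, at most 12 in all, crops included, and the job is handed in when it is done.

Besides the shell and the picture viewer there is one more tool, called after "Emit:" as name(argument=value, ...) on one line, values as JSON. move_arm: Moves the arm, as the interface text tells. Its arguments: {"type":"object","properties":{"deltas":{"type":"array","items":{"type":"number"}}},"required":["deltas"]}

```bash
mkdir -p pics
cat > h.py <<'E'
import numpy as np, cv2
from scipy.spatial.transform import Rotation as R
from bench import robot
def cam(s,obs=None):
    h=s["image"].shape[0]; f=h/2/np.tan(np.radians(s["fov_y"])/2)
    if "T_tool_cam" in s:
        T=np.eye(4); T[:3,:3]=R.from_euler('xyz',obs["ee_rot"]).as_matrix(); T[:3,3]=obs["tool_pos"]
        T=T@np.array(s["T_tool_cam"])
    else:
        T=np.eye(4); o=np.array(s["orientation"]); T[:3,:3]=o if o.shape==(3,3) else R.from_euler('xyz',o).as_matrix(); T[:3,3]=s["origin"]
    return f,T
def cloud(s,obs=None):
    f,T=cam(s,obs); v,u=np.mgrid[:480,:640]; d=s["depth"]
    P=np.stack([(u-s["cx"])/f*d,-(v-s["cy"])/f*d,-d],-1)
    return P@T[:3,:3].T+T[:3,3]
def ray(s,u,v,z,obs=None):
    f,T=cam(s,obs); r=T[:3,:3]@np.array([(u-s["cx"])/f,-(v-s["cy"])/f,-1]); o=T[:3,3]
    return o+r*(z-o[2])/r[2]
def save(s,n): cv2.imwrite(f"pics/{n}.png",s["image"][...,::-1])
E
python3 - <<'E'
from h import *
import pickle
o=robot.get_obs(); print({k:np.round(v,3) for k,v in o.items()})
for n in("side","top","wrist"):
    o=robot.get_obs(); s=robot.snapshot(n); save(s,n+"0"); pickle.dump((s,o),open(n+"0.pkl","wb"))
    print(n,{k:(np.round(v,3) if k not in("image","depth") else np.shape(v)) for k,v in s.items()}, (s["depth"]>0).mean())
E
```

```text
{'time': np.float64(0.0), 'joint_positions': array([-1.333,  0.088,  1.372, -0.   ,  1.684, -0.103]), 'qvel': array([-0.001,  0.   ,  0.001,  0.002, -0.001, -0.001]), 'joint_torque': array([ 0.0000e+00, -3.4018e+01, -3.0243e+01,  7.2000e-02,  3.3000e-02,
       -0.0000e+00]), 'tool_pos': array([ 0.184, -0.518,  0.204]), 'ee_rot': array([-3.139, -0.   ,  0.341]), 'wrist_force': array([ 0.391,  0.122, -0.763]), 'wrist_torque': array([ 0.04 , -0.017,  0.044]), 'finger_force': np.float64(0.0), 'width': np.float64(0.094)}
side {'image': (480, 640, 3), 'depth': (480, 640), 'fov_y': np.float64(42.128), 'cx': np.float64(320.829), 'cy': np.float64(244.028), 'origin': array([ 0.219, -0.729,  1.102]), 'orientation': array([ 0.705,  0.008, -0.363])} 0.9960904947916667
top {'image': (480, 640, 3), 'depth': (480, 640), 'fov_y': np.float64(43.604), 'cx': np.float64(320.673), 'cy': np.float64(229.998), 'origin': array([0.4  , 0.068, 1.683]), 'orientation': array([ 0.086,  0.013, -1.567])} 0.9957096354166667
wrist {'image': (480, 640, 3), 'depth': (480, 640), 'fov_y': np.float64(67.043), 'cx': np.float64(315.737), 'cy': np.float64(243.454), 'T_tool_cam': array([[-0.001,  0.972,  0.235,  0.067],
       [ 1.   ,  0.001,  0.001, -0.001],
       [ 0.   ,  0.235, -0.972, -0.179],
       [ 0.   ,  0.   ,  0.   ,  1.   ]])} 0.9960123697916666
```

View pics/top0.png

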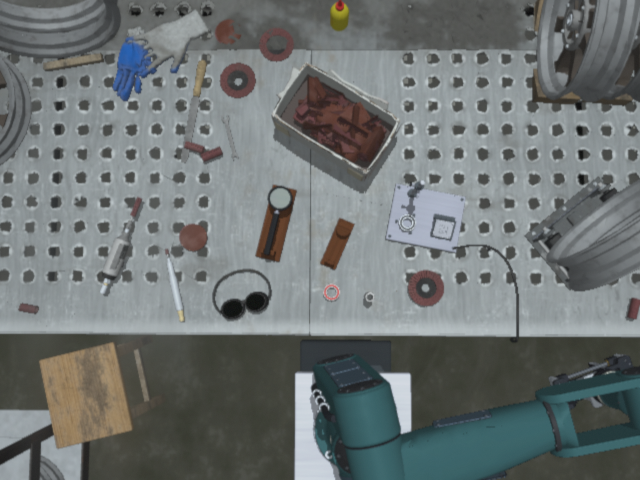

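View pics/side0.png

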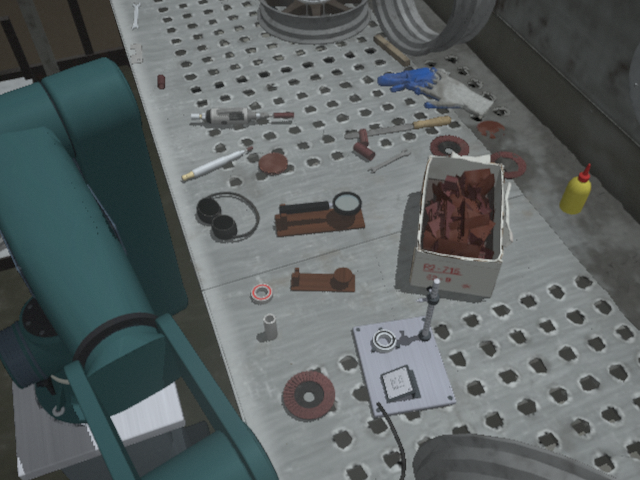

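Top view: the loupe has its lens at (279,198) and its handle tail at (268,258). The stand is at (425,217), with the bearing at (407,224), the tag at (443,228) and the post near (413,188). The side view shows the same, with the post top at (433,285).

Run:
```python
from h import *
import pickle
for n in("top","side"):
    s,o=pickle.load(open(n+"0.pkl","rb")); P=cloud(s); hsv=cv2.cvtColor(s["image"],cv2.COLOR_RGB2HSV)
    z=P[...,2]; g=s["image"].mean(-1)
    pts=dict(top=[(310,250),(279,198),(272,230),(407,224),(443,228),(395,240),(455,200)],side=[(347,203),(305,208),(384,340),(397,383),(370,345),(433,285),(240,270)])[n]
    for u,v in pts: print(n,(u,v),P[v,u].round(3),hsv[v,u])
    # handle: dark pixels near
    roi=np.zeros_like(g,bool)
    a=dict(top=(180,265,250,300),side=(185,225,275,368))[n]; roi[a[0]:a[1],a[2]:a[3]]=1
    m=roi&(hsv[...,2]<65)&(z>.04)&(z<.08)
    vv,uu=np.nonzero(m); Q=np.array([ray(s,u,v,.062) for u,v in zip(uu,vv)])
    print("loupe dark",m.sum(),np.median(P[m],0))
    (c,wh,an)=cv2.minAreaRect(Q[:,:2].astype(np.float32)*1000); print(c,wh,an)
    # stand plate
    a=dict(top=(170,265,375,475),side=(310,420,345,460))[n]; roi=np.zeros_like(g,bool); roi[a[0]:a[1],a[2]:a[3]]=1
    m=(roi&(z>.005)&(z<.05)).astype(np.uint8); m=cv2.morphologyEx(m,cv2.MORPH_OPEN,np.ones((5,5)))
    vv,uu=np.nonzero(m); Q=np.array([ray(s,u,v,.012) for u,v in zip(uu,vv)])
    print("stand",m.sum(),cv2.minAreaRect(Q[:,:2].astype(np.float32)*1000), np.median(P[m>0],0))
    m=roi&(z>.09); 
    if m.any(): print("post",P[m].min(0),np.median(P[m],0),P[m].max(0))
```

```text
top (310, 250) [0.488 0.12  0.005] [ 90  14 108]
top (279, 198) [0.627 0.204 0.059] [ 83  21 160]
top (272, 230) [0.539 0.222 0.064] [108  26  50]
top (407, 224) [ 0.562 -0.152  0.006] [110  32 189]
top (443, 228) [ 0.548 -0.247  0.034] [108  24 180]
top (395, 240) [ 0.516 -0.117  0.01 ] [110  31 150]
top (455, 200) [ 0.629 -0.286  0.01 ] [110  31 196]
loupe dark 326 [0.54368435 0.22227313 0.06114862]
(563.96435546875, 205.59518432617188) (61.93853759765625, 185.3590545654297) 83.9007797241211
stand 2819 ((580.6256103515625, -201.47354125976562), (199.15614318847656, 159.0399169921875), 78.87567901611328) [ 0.5752921  -0.20420381  0.01276231]
post [ 0.40027215 -0.17528561  0.09154054] [ 0.64409186 -0.15906561  0.15416306] [0.66091046 0.06839311 1.68301848]
side (347, 203) [0.63  0.204 0.053] [ 87  17 139]
side (305, 208) [0.532 0.22  0.059] [90 10 49]
side (384, 340) [ 0.571 -0.142  0.008] [111  26 167]
side (397, 383) [ 0.548 -0.248  0.028] [110  17 183]
side (370, 345) [ 0.539 -0.144  0.01 ] [113  28 148]
side (433, 285) [ 0.643 -0.167  0.192] [110  17  90]
side (240, 270) [ 0.348  0.148 -0.003] [ 90  10 134]
loupe dark 674 [0.55888467 0.21626272 0.05965988]
(565.758544921875, 210.30316162109375) (80.9529800415039, 187.68785095214844) 73.56253051757812
stand 7190 ((578.45068359375, -206.1127471923828), (202.6300048828125, 160.20767211914062), 79.20336151123047) [ 0.57353405 -0.21461951  0.01197786]
post [ 0.21879356 -0.72885868  0.09001121] [ 0.21879356 -0.72885868  1.10235307] [ 0.65329885 -0.16461551  1.10235307]
```

```bash
cat >> h.py <<'E'
def go(p,rpy):
    "delta (turn, shift cm) in current measured tool axes to reach TCP pose"
    o=robot.get_obs(); A=R.from_euler('xyz',o["ee_rot"]); B=R.from_euler('xyz',rpy) if np.shape(rpy)==(3,) else R.from_matrix(rpy)
    d=np.r_[(A.inv()*B).as_rotvec(),A.inv().apply(np.array(p)-o["tool_pos"])*100]
    print("t",o["time"],"pos",np.round(o["tool_pos"],4),"rot",np.round(o["ee_rot"],3),"F",np.round(o["wrist_force"],1),"w",o["width"],"ff",o["finger_force"],"\nDELTA",np.round(d,3)); return d
E
python3 - <<'E'
from h import *
go([.40,-.13,.29],[np.pi,0,.07]); go([.52,.225,.20],[np.pi,0,-.2])
E
```

```text
t 0.15 pos [ 0.1837 -0.518   0.2046] rot [-3.14  -0.     0.341] F [ 0.1 -0.2  0.4] w 0.09398696038733426 ff 0.0 
DELTA [-2.0000e-03  0.0000e+00  2.7100e-01  3.3352e+01 -2.9350e+01 -8.4880e+00]
t 0.15 pos [ 0.1837 -0.518   0.2046] rot [-3.14  -0.     0.341] F [ 0.1 -0.2  0.4] w 0.09398696038733426 ff 0.0 
DELTA [-2.0000e-03  0.0000e+00  5.4100e-01  5.6526e+01 -5.8783e+01  5.6400e-01]
```

Emit:
move_arm(deltas=[0,0,0.03,4,-3.5,-3,-1,0,0,0.06,8,-7,-6,-1,0,0,0.1,12,-10.5,-8.5,-1,0,0,0.13,16,-14,-8.5,-1,0,0,0.17,20,-17.5,-8.5,-1,0,0,0.2,24,-21,-8.5,-1,0,0,0.24,28,-24.5,-8.5,-1,0,0,0.27,32,-28,-8.5,-1])

```text
time: 0.95
tool_pos: [0.3707, -0.1841, 0.2903]
ee_rot: [3.141, -0.0, 0.069]
wrist_force: [1.1, -0.6, 0.3]
width: 0.0939
finger_force: 0.0
```

Run:
```python
from h import *
go([.52,.225,.20],[np.pi,0,-.2])
```

```text
t 0.95 pos [ 0.3707 -0.1841  0.2903] rot [ 3.141 -0.     0.069] F [ 1.1 -0.6  0.3] w 0.09387738429689589 ff 0.0 
DELTA [ 0.0000e+00 -1.0000e-03  2.6900e-01  1.7711e+01 -3.9788e+01  9.0200e+00]
```

Emit:
move_arm(deltas=[0,0,0.04,2,-5,0,-1,0,0,0.08,4,-10,0,-1,0,0,0.13,6.5,-15,0,-1,0,0,0.18,9,-20,2,-1,0,0,0.22,11,-25,4,-1,0,0,0.27,13,-30,6,-1,0,0,0.27,15,-34,8,-1,0,0,0.27,15.5,-36,9,-1])

```text
time: 1.75
tool_pos: [0.4975, 0.1784, 0.2029]
ee_rot: [3.141, -0.0, -0.199]
wrist_force: [0.5, -0.3, 0.3]
width: 0.0938
finger_force: 0.0
```

Emit:
move_arm(deltas=[0,0,0,0,0,0,-1,0,0,0,0,0,0,-1,0,0,0,0,0,0,-1])

```text
time: 2.05
tool_pos: [0.4973, 0.1756, 0.2045]
ee_rot: [3.141, -0.001, -0.2]
wrist_force: [1.1, 0.2, 0.1]
width: 0.094
finger_force: 0.0
```

Run:
```python
from h import *
import pickle
go([.52,.225,.20],[np.pi,0,-.2])
o=robot.get_obs(); s=robot.snapshot("wrist"); save(s,"wrist1"); pickle.dump((s,o),open("wrist1.pkl","wb"))
```

```text
t 2.05 pos [0.4973 0.1756 0.2045] rot [ 3.141e+00 -1.000e-03 -2.000e-01] F [1.1 0.2 0.1] w 0.09403047833889074 ff 0.0 
DELTA [ 0.000e+00 -1.000e-03 -0.000e+00  1.241e+00 -5.297e+00  4.510e-01]
```

View pics/wrist1.png

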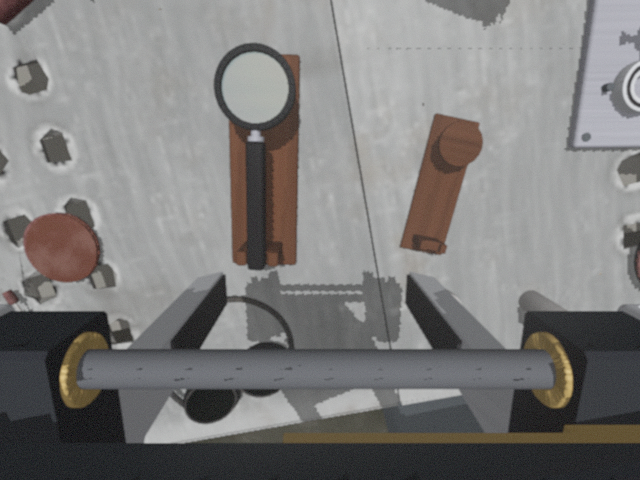

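Wrist view: ring centre (255,87), handle running from (256,142) to (257,268), almost aligned with the tool axis.

```bash
cat > lp.py <<'E'
from h import *
import pickle,sys
s,o=pickle.load(open("wrist1.pkl","rb")); g=s["image"].max(-1)
m=((g<75)).astype(np.uint8); m[:, :205]=0; m[:,305:]=0; m[280:]=0
m[150:,:240]=0; m[150:,272:]=0
n,l,st,ce=cv2.connectedComponentsWithStats(m); i=1+st[1:,4].argmax(); print(st[i])
for i in [k for k in range(1,n) if st[k,4]>100]: print(st[k:=i])
m=l>0
ring=np.argwhere(m[:135])[:,::-1].astype(np.float32)
c,r=cv2.minEnclosingCircle(ring); print("ring px",c,r)
L=ray(s,*c,.061,o); print("lens",L)
vs=range(160,250,5); H=[]
for v in vs:
    u=np.nonzero(m[v,240:272])[0]+240; H.append(ray(s,(u.min()+u.max())/2,v,.064,o)[:2]); 
H=np.array(H); d=np.polyfit(H[:,0],H[:,1],1); print("handle yaw",np.arctan(d[0]),"y at lens x",np.polyval(d,L[0]),"y at .545",np.polyval(d,.545))
print("tail",ray(s,257,268,.064,o), "dir lens-tail", )
yaw=np.arctan(d[0]); print("grip from lens",L[:2]-.085*np.array([np.cos(yaw),np.sin(yaw)]))
E
python3 lp.py
```

```text
[ 215   44   84  226 4791]
[ 215   44   84  226 4791]
ring px (260.5, 93.0) 51.70357894897461
lens [0.62207094 0.19770597 0.061     ]
handle yaw -0.23757060135197572 y at lens x 0.19879817449805195 y at .545 0.21746038868933282
tail [0.47537742 0.23597996 0.064     ] dir lens-tail
grip from lens [0.53945837 0.21771005]
```

```bash
cat > lp2.py <<'E'
from h import *
import pickle
s,o=pickle.load(open("wrist1.pkl","rb")); I=s["image"]; hsv=cv2.cvtColor(I,cv2.COLOR_RGB2HSV)
c=cv2.HoughCircles(cv2.cvtColor(I,cv2.COLOR_RGB2GRAY)[30:140,200:310],cv2.HOUGH_GRADIENT,1,50,param1=100,param2=20,minRadius=33,maxRadius=46)
c=c[0,0]+[200,30,0]; print(c); L=ray(s,c[0],c[1],.06,o); print(L)
H=[]
for v in range(150,240,6):
    u=np.nonzero((I[v,230:285].max(-1)<60)&(hsv[v,230:285,1]<110))[0]+230; H.append((u.min(),u.max(),v))
print(H)
H=np.array([ray(s,np.mean(h[:2]),h[2],.062,o)[:2] for h in H]); vx,vy,x0,y0=cv2.fitLine(H.astype(np.float32),cv2.DIST_HUBER,0,.001,.001).ravel()
print("yaw",np.arctan(vy/vx),"y at L", y0+vy/vx*(L[0]-x0), "y@.545",y0+vy/vx*(.545-x0))
P=cloud(s,o); print("depth pts",P[200,256],P[87,255],P[260,257])
E
python3 lp2.py
```

```text
[258.5  86.5  37.5]
[0.62750493 0.1982566  0.06      ]
[(np.int64(247), np.int64(265), 150), (np.int64(247), np.int64(265), 156), (np.int64(247), np.int64(265), 162), (np.int64(248), np.int64(265), 168), (np.int64(247), np.int64(265), 174), (np.int64(247), np.int64(265), 180), (np.int64(247), np.int64(265), 186), (np.int64(248), np.int64(265), 192), (np.int64(247), np.int64(266), 198), (np.int64(247), np.int64(266), 204), (np.int64(247), np.int64(266), 210), (np.int64(248), np.int64(266), 216), (np.int64(248), np.int64(266), 222), (np.int64(248), np.int64(265), 228), (np.int64(248), np.int64(265), 234)]
yaw -0.23044744 y at L 0.20059218042638946 y@.545 0.2199491
depth pts [0.53640802 0.22219806 0.06284571] [0.62822612 0.20150528 0.05743024] [0.48266459 0.23431498 0.06331089]
```

Run:
```python
from h import *
go([.545,.2205,.10],[np.pi,0,-.225])
```

```text
t 2.1 pos [0.4975 0.1753 0.2049] rot [-3.141e+00 -2.000e-03 -2.010e-01] F [ 0.6 -0.5  0.4] w 0.0935457343246121 ff 0.0 
DELTA [-0.0000e+00 -2.0000e-03  2.4000e-02  3.7340e+00 -5.3730e+00  1.0504e+01]
```

Emit:
move_arm(deltas=[0,0,0.025,1.5,-2,3,-1,0,0,0.025,3,-4,6,-1,0,0,0.025,3.7,-5.4,9,-1,0,0,0.025,3.7,-5.4,10.5,-1,0,0,0.025,3.7,-5.4,10.5,-1,0,0,0.025,3.7,-5.4,10.5,-1])

```text
time: 2.7
tool_pos: [0.5445, 0.221, 0.1004]
ee_rot: [-3.141, -0.002, -0.226]
wrist_force: [0.0, -0.2, -0.3]
width: 0.0937
finger_force: 0.0
```

Run:
```python
from h import *
import pickle
go([.545,.2205,.037],[np.pi,0,-.225])
o=robot.get_obs(); s=robot.snapshot("wrist"); save(s,"wrist2"); pickle.dump((s,o),open("wrist2.pkl","wb"))
```

```text
t 2.7 pos [0.5445 0.221  0.1004] rot [-3.141e+00 -2.000e-03 -2.260e-01] F [ 0.  -0.2 -0.3] w 0.09372857456371256 ff 0.0 
DELTA [-1.000e-03 -2.000e-03 -1.000e-03  4.700e-02  4.400e-02  6.336e+00]
```

View pics/wrist2.png

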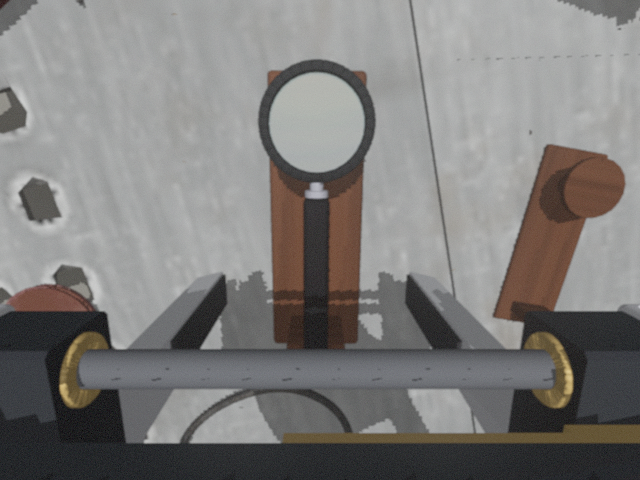

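The handle is centred between the fingers at u≈316 and aligned. The ring centre is at (317,121).

Run:
```python
from h import *
import pickle
s,o=pickle.load(open("wrist2.pkl","rb"))
L=ray(s,317,121,.058,o); print(L, np.linalg.norm(L[:2]-o["tool_pos"][:2]))
# tail
print(ray(s,316,200,.06,o))
```

```text
[0.62885752 0.20151324 0.058     ] 0.08656422412827983
[0.5844755  0.21233887 0.06      ]
```

Emit:
move_arm(deltas=[0,0,0,0,0,2.5,-1,0,0,0,0,0,4.5,-1,0,0,0,0,0,6,-1,0,0,0,0,0,6.3,-1,0,0,0,0,0,6.3,-1])

```text
time: 3.25
tool_pos: [0.5444, 0.2219, 0.0364]
ee_rot: [-3.141, -0.001, -0.224]
wrist_force: [0.1, 0.2, 0.9]
width: 0.0939
finger_force: 0.0
```

Emit:
move_arm(deltas=[0,0,0,0,0,0,1,0,0,0,0,0,0,1,0,0,0,0,0,0,1,0,0,0,0,0,0,1,0,0,0,0,0,0,1,0,0,0,0,0,0,1,0,0,0,0,0,0,1,0,0,0,0,0,0,1])

```text
time: 4.05
tool_pos: [0.544, 0.222, 0.0357]
ee_rot: [3.141, 0.0, -0.224]
wrist_force: [-0.4, -0.4, -0.1]
width: 0.0336
finger_force: 0.0
```

Emit:
move_arm(deltas=[0,0,0,0,0,0,1,0,0,0,0,0,0,1,0,0,0,0,0,0,1,0,0,0,0,0,0,1,0,0,0,0,0,0,1,0,0,0,0,0,0,1,0,0,0,0,0,0,1])

```text
time: 4.75
tool_pos: [0.5441, 0.2219, 0.0357]
ee_rot: [3.141, 0.0, -0.224]
wrist_force: [-0.1, -0.8, -0.6]
width: 0.0157
finger_force: 30.0
```

Emit:
move_arm(deltas=[0,0,0,0,0,-1,1,0,0,0,0,0,-2,1,0,0,0,0,0,-4,1,0,0,0,0,0,-6,1,0,0,0,0,0,-8,1,0,0,0,0,0,-10,1,0,0,0,0,0,-12,1,0,0,0,0,0,-12,1])

```text
time: 5.55
tool_pos: [0.5463, 0.2228, 0.1607]
ee_rot: [-3.137, -0.008, -0.224]
wrist_force: [0.0, 0.0, -0.9]
width: 0.0156
finger_force: 30.0
```

Run:
```python
from h import *
import pickle
go([.544,.222,.156],[np.pi,0,-.225])
o=robot.get_obs(); s=robot.snapshot("wrist"); save(s,"wrist3"); pickle.dump((s,o),open("wrist3.pkl","wb"))
s=robot.snapshot("side"); cv2.imwrite("pics/sc.png",cv2.resize(s["image"][270:430,330:490,::-1],None,fx=3.7,fy=3.7,interpolation=cv2.INTER_CUBIC)); pickle.dump((s,o),open("side1.pkl","wb"))
```

```text
t 5.55 pos [0.5463 0.2228 0.1607] rot [-3.137 -0.008 -0.224] F [ 0.   0.  -0.9] w 0.015597338364409248 ff 29.993052184581757 
DELTA [-0.004 -0.008  0.001 -0.212  0.134  0.471]
```

View pics/wrist3.png

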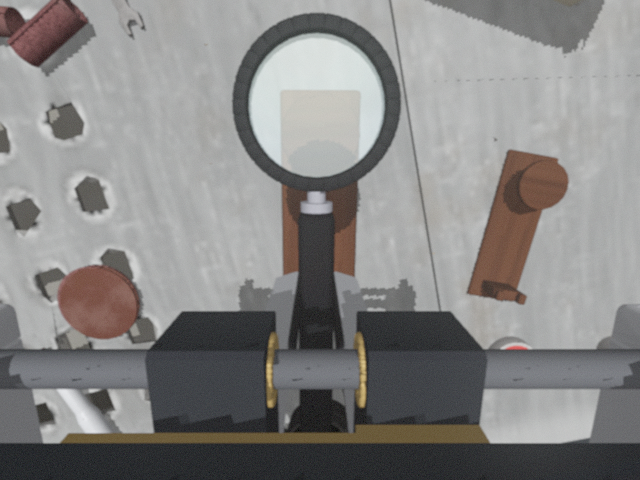

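View pics/sc.png

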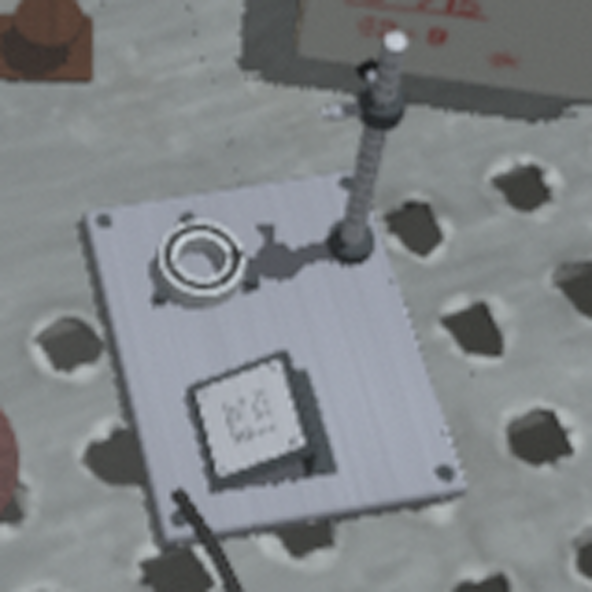

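The loupe is lifted and held straight, ring at (317,103) in the wrist view. In the side crop, the pointer tip is at about (330,110), which is full-image (419,299.7). The plate, bearing and tag are clearly visible.

```bash
cat > lens.py <<'E'
from h import *
def lens(s):
    "ring in tool frame from wrist picture: center, plane normal"
    f=cam(s,dict(ee_rot=[0,0,0],tool_pos=[0,0,0])); P=cloud(s,dict(ee_rot=[0,0,0],tool_pos=[0,0,0]))
    m=(s["image"].max(-1)<80)&(s["depth"]<.2)&(s["depth"]>.08); m[195:]=0
    m=cv2.erode(m.astype(np.uint8),np.ones((3,3)))>0
    Q=P[m]; md=np.median(Q[:,2]); Q=Q[abs(Q[:,2]-md)<.012]; n=None
    A=np.c_[Q[:,:2],np.ones(len(Q))]; w=np.ones(len(Q),bool)
    for _ in range(3):
        k=np.linalg.lstsq(A[w],Q[w,2],rcond=None)[0]; e=Q[:,2]-A@k; w=abs(e)<2*e[w].std()
    c=cv2.minAreaRect(Q[:,:2].astype(np.float32)*1000)
    c2,r=cv2.minEnclosingCircle(Q[:,:2].astype(np.float32)*1000)
    print("ring n",len(Q),"rect",c,"circ",c2,r,"slopes dz/dx,dz/dy",k[:2],"z@c",k@[c2[0]/1e3,c2[1]/1e3,1])
    return k
E
python3 - <<'E'
from lens import *; import pickle
s,o=pickle.load(open("wrist3.pkl","rb")); lens(s)
for zz in(-.019,-.025): 
    print(ray(s,317,103,zz,dict(ee_rot=[0,0,0],tool_pos=[0,0,0])))
s,o=pickle.load(open("side1.pkl","rb")); f,T=cam(s)
yaw=np.radians(-11); ex=np.array([np.cos(yaw),np.sin(yaw)]); ey=np.array([-ex[1],ex[0]])
# bearing center by depth/brightness in side + top
for n,px in(("side1",(330+200/3.7,270+260/3.7)),("top0",(407,224))):
    S,_=pickle.load(open(n+".pkl","rb")); print(n,"bearing",ray(S,*px,.026))
print("post top side",ray(s,330+396/3.7,270+40/3.7,.2),"tag side",ray(s,330+250/3.7,270+415/3.7,.03))
for z in np.arange(.10,.17,.01): print(z.round(2),ray(s,419.2,299.7,z).round(4))
print("expected tip",np.array([.5555,-.198])+.052*ex+.05*ey)
go([.46,-.06,.30],[np.pi,0,-.225])
E
```

```text
ring n 1683 rect ((84.38322448730469, -0.6158103942871094), (63.385929107666016, 65.55583190917969), 6.69492244720459) circ (85.52364349365234, -0.5475844144821167) 33.089481353759766 slopes dz/dx,dz/dy [ 0.0119081  -0.00088328] z@c -0.024662383601605487
[ 8.81345048e-02 -2.87116682e-05 -1.90000000e-02]
[ 8.73346714e-02 -4.88065880e-05 -2.50000000e-02]
side1 bearing [ 0.56465076 -0.15215015  0.026     ]
top0 bearing [ 0.55975886 -0.14899979  0.026     ]
post top side [ 0.64994722 -0.16617743  0.2       ] tag side [ 0.54882034 -0.24763507  0.03      ]
0.1 [ 0.6435 -0.1325  0.1   ]
0.11 [ 0.6393 -0.1384  0.11  ]
0.12 [ 0.6351 -0.1444  0.12  ]
0.13 [ 0.6308 -0.1503  0.13  ]
0.14 [ 0.6266 -0.1563  0.14  ]
0.15 [ 0.6224 -0.1622  0.15  ]
0.16 [ 0.6181 -0.1682  0.16  ]
0.17 [ 0.6139 -0.1741  0.17  ]
expected tip [ 0.61608506 -0.15884071]
t 5.65 pos [0.5444 0.2222 0.1565] rot [-3.141e+00 -2.000e-03 -2.240e-01] F [ 0.9  0.2 -0.9] w 0.01551388946711111 ff 29.992913603782654 
DELTA [-1.0000e-03 -2.0000e-03  1.0000e-03 -1.9350e+00  2.9378e+01 -1.4379e+01]
```

Emit:
move_arm(deltas=[0,0,0,0,1,-2,1,0,0,0,0,3,-5,1,0,0,0,-0.5,6,-8,1,0,0,0,-1,9.5,-11,1,0,0,0,-1.3,13,-13,1,0,0,0,-1.6,17,-14,1,0,0,0,-2,20,-14,1,0,0,0,-2,22,-14,1])

```text
time: 6.45
tool_pos: [0.4746, 0.0103, 0.2951]
ee_rot: [3.141, 0.001, -0.226]
wrist_force: [0.8, -0.2, -1.6]
width: 0.0157
finger_force: 30.0
```

Emit:
move_arm(deltas=[0,0,0,0,2,0,1,0,0,0,0,4,0,1,0,0,0,0,6,0,1,0,0,0,0,7,0,1,0,0,0,0,7,0,1,0,0,0,0,7,0,1,0,0,0,0,7,0,1])

```text
time: 7.15
tool_pos: [0.4602, -0.0555, 0.2955]
ee_rot: [-3.141, 0.001, -0.223]
wrist_force: [0.8, -0.0, -1.3]
width: 0.0155
finger_force: 30.0
```

Run:
```python
from lens import *; import pickle
go([.46,-.06,.30],[np.pi,0,-.225])
o=robot.get_obs(); s=robot.snapshot("wrist"); save(s,"wrist4"); pickle.dump((s,o),open("wrist4.pkl","wb")); lens(s)
```

```text
t 7.15 pos [ 0.4602 -0.0555  0.2955] rot [-3.141e+00  1.000e-03 -2.230e-01] F [ 0.8 -0.  -1.3] w 0.015512469946391633 ff 29.993104934692383 
DELTA [-0.     0.001  0.002  0.079  0.447 -0.452]
ring n 911 rect ((86.38432312011719, -8.530012130737305), (64.9794921875, 49.039405822753906), 3.4888272285461426) circ (85.93911743164062, -0.9756993651390076) 32.96783447265625 slopes dz/dx,dz/dy [0.006705   0.01011458] z@c -0.02463182504660836
```

View pics/wrist4.png

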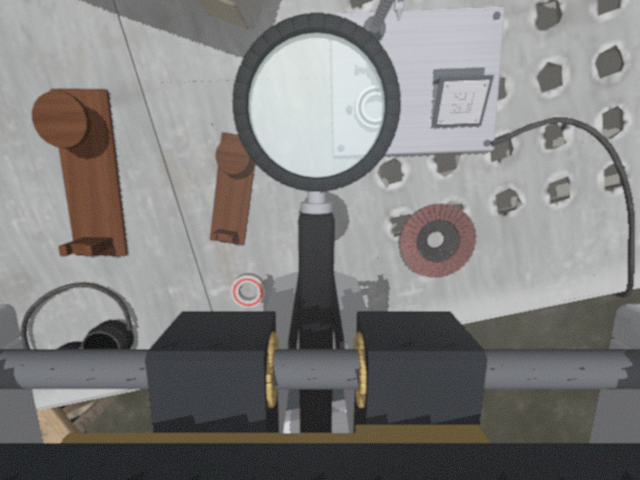

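Wrist view: tag centre (462,102), bearing (370,106), plate corners (497,9), (492,153) and (333,157). The post is partly hidden behind the ring near (383,15).

Run:
```python
from lens import *; import pickle
s,o=pickle.load(open("wrist4.pkl","rb"))
print("tag",ray(s,462,102,.03,o),"bear",ray(s,370,106,.026,o))
a,b,c=[ray(s,u,v,.012,o) for u,v in((503,7),(493,153),(333,157))]; print(a,b,c,"yaws",np.arctan2(*(a-b)[[1,0]]),np.arctan2(*(c-b)[[1,0]])-np.pi/2,np.linalg.norm(a-b),np.linalg.norm(c-b))
# side view: white tag and bright bearing segmentation
S,_=pickle.load(open("side1.pkl","rb")); P=cloud(S); ex=np.array([np.cos(-.19),np.sin(-.19)])
m=np.zeros((480,640),bool); m[360:405,378:418]=1; hs=cv2.cvtColor(S["image"],cv2.COLOR_RGB2HSV)
m&=(hs[...,1]<28)&(hs[...,2]>150); n,l,st,ce=cv2.connectedComponentsWithStats(cv2.morphologyEx(m.astype(np.uint8),cv2.MORPH_CLOSE,np.ones((5,5)))); i=1+st[1:,4].argmax(); print("tag px side",ce[i],st[i])
Q=P[l==i]; k=np.linalg.lstsq(np.c_[Q[:,:2],np.ones(len(Q))],Q[:,2],rcond=None)[0]; print("slope dir",np.arctan2(k[1],k[0]),"tilt",np.degrees(np.arctan(np.hypot(*k[:2]))),np.median(Q,0)); print(ray(S,*ce[i],.03))
```

```text
tag [ 0.54671542 -0.24732518  0.03      ] bear [ 0.56639177 -0.14377277  0.026     ]
[ 0.63807807 -0.31294354  0.012     ] [ 0.47991746 -0.28423537  0.012     ] [ 0.51924486 -0.09009234  0.012     ] yaws -0.17955781606435864 -0.19986473182577913 0.16074494225617766 0.19808624761498622
tag px side [395.2366573  379.68960674] [ 378  360   40   45 1424]
slope dir -2.0396301428881936 tilt 46.152865900321295 [ 0.54821717 -0.23723894  0.01523606]
[ 0.54691713 -0.24132878  0.03      ]
```

```bash
cat > tgt.py <<'E'
from h import *
yaw=-.19; ex=np.array([np.cos(yaw),np.sin(yaw),0]); ey=np.array([-ex[1],ex[0],0]); ez=np.array([0,0,1.])
tag=np.array([.547,-.2475,.03]); bear=np.array([.5655,-.149,.019]); LT=np.array([.086,0,-.019]); t=np.radians(25)
n=-np.sin(t)*ex+np.cos(t)*ez
def pose(c,nn):
    x=ex-(ex@nn)*nn; x/=np.linalg.norm(x); M=np.c_[x,np.cross(-nn,x),-nn]; return c-M@LT,M
tagpose=lambda d: pose(tag+d*n,n)
bearpose=lambda z: pose(np.r_[bear[:2],z],ez)
E
python3 - <<'E'
from tgt import *
for d in(.2,.08): p,M=tagpose(d); print(p); go(p,M)
E
```

```text
[ 0.39534283 -0.21833332  0.15769654]
t 7.2 pos [ 0.4602 -0.0555  0.2956] rot [-3.141  0.    -0.223] F [-0.4  0.2 -2.8] w 0.015946816756780398 ff 29.993094205856323 
DELTA [ 7.0000e-03  4.3700e-01 -3.2000e-02 -2.7260e+00  1.7322e+01  1.3786e+01]
[ 0.44514438 -0.22791114  0.0489396 ]
t 7.2 pos [ 0.4602 -0.0555  0.2956] rot [-3.141  0.    -0.223] F [-0.4  0.2 -2.8] w 0.015946816756780398 ff 29.993094205856323 
DELTA [ 7.0000e-03  4.3700e-01 -3.2000e-02  2.3460e+00  1.7157e+01  2.4661e+01]
```

Emit:
move_arm(deltas=[0,0.03,0,-0.3,2,1,1,0,0.09,0,-0.7,5,2,1,0,0.15,0,-1.1,8,4,1,0,0.21,-0.01,-1.5,11,6,1,0,0.28,-0.02,-1.9,14,8,1,0,0.34,-0.03,-2.3,16,10,1,0,0.4,-0.03,-2.5,17,12,1,0,0.437,-0.03,-2.7,17.3,13,1])

```text
time: 8.0
tool_pos: [0.3938, -0.2186, 0.1631]
ee_rot: [3.136, -0.435, -0.194]
wrist_force: [-0.2, 0.2, -1.1]
width: 0.0155
finger_force: 30.0
```

Emit:
move_arm(deltas=[0,0,0,0,0,0,1,0,0,0,0,0,0,1,0,0,0,0,0,0,1,0,0,0,0,0,0,1])

```text
time: 8.4
tool_pos: [0.3964, -0.219, 0.1673]
ee_rot: [3.133, -0.438, -0.19]
wrist_force: [-0.2, -0.8, -0.8]
width: 0.0157
finger_force: 30.0
```

Run:
```python
from tgt import *; from lens import *; import pickle
p,M=tagpose(.08); go(p,M)
o=robot.get_obs(); s=robot.snapshot("wrist"); save(s,"wrist5"); pickle.dump((s,o),open("wrist5.pkl","wb")); lens(s)
print(o["joint_positions"].round(2))
```

```text
t 8.4 pos [ 0.3964 -0.219   0.1673] rot [ 3.133 -0.438 -0.19 ] F [-0.2 -0.8 -0.8] w 0.015692186583055462 ff 29.993111193180084 
DELTA [ 8.0000e-03 -2.0000e-03  0.0000e+00 -5.4100e-01 -1.4900e-01  1.2821e+01]
ring n 5896 rect ((86.06259155273438, -0.2980995178222656), (65.5475082397461, 65.3321762084961), 19.524028778076172) circ (86.0992202758789, -0.3358002305030823) 33.3026008605957 slopes dz/dx,dz/dy [ 2.52763344e-03 -5.07876261e-05] z@c -0.02540524427307193
[-0.82 -0.45  1.97  0.26  1.27  0.91]
```

View pics/wrist5.png

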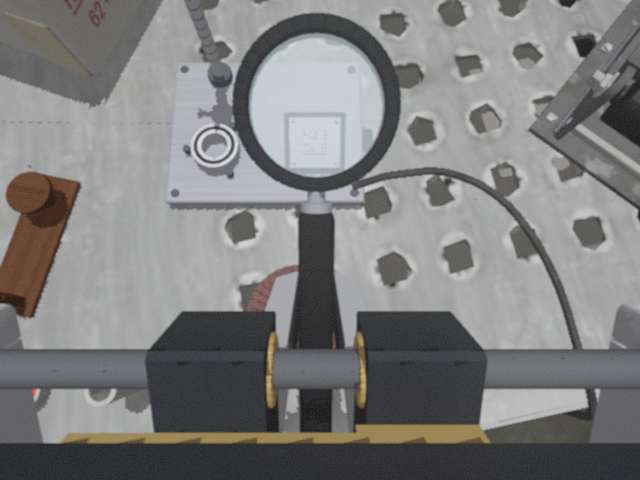

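The tag shows through the lens at (315,142), the bearing is at (214,147) and the post base at (220,74).

Run:
```python
from tgt import *; import pickle
s,o=pickle.load(open("wrist5.pkl","rb"))
print("tag",ray(s,315,142,.03,o),"bear",ray(s,214,147,.026,o),"post base",ray(s,220,75,.02,o), "exp post",tag+.085*ex+.1*ey)
```

```text
tag [ 0.54630374 -0.24821866  0.03      ] bear [ 0.56196891 -0.14973875  0.026     ] post base [ 0.64492691 -0.16603995  0.02      ] exp post [ 0.64935625 -0.16535258  0.03      ]
```

Emit:
move_arm(deltas=[0.008,0,0,-0.1,0,1,1,0.008,0,0,-0.2,0,3,1,0.008,0,0,-0.3,-0.1,5,1,0.008,0,0,-0.4,-0.1,7,1,0.008,0,0,-0.5,-0.1,9,1,0.008,0,0,-0.5,-0.1,10.5,1,0.008,0,0,-0.5,-0.1,11,1,0.008,0,0,-0.5,-0.1,11,1])

```text
time: 9.25
tool_pos: [0.4364, -0.2261, 0.0627]
ee_rot: [-3.139, -0.435, -0.192]
wrist_force: [-0.3, 0.2, -1.6]
width: 0.0155
finger_force: 30.0
```

Emit:
move_arm(deltas=[0,0,0,0,0,0,1,0,0,0,0,0,0,1,0,0,0,0,0,0,1])

```text
time: 9.55
tool_pos: [0.437, -0.2272, 0.0651]
ee_rot: [3.141, -0.439, -0.192]
wrist_force: [0.2, -0.0, -1.5]
width: 0.0153
finger_force: 30.0
```

Run:
```python
from tgt import *; from lens import *; import pickle
p,M=tagpose(.08); go(p,M)
o=robot.get_obs(); s=robot.snapshot("wrist"); save(s,"wrist6"); pickle.dump((s,o),open("wrist6.pkl","wb")); lens(s)
h=cv2.cvtColor(s["image"],cv2.COLOR_RGB2GRAY)[30:190,240:400]; cv2.imwrite("pics/w6c.png",cv2.resize(s["image"][0:260,60:440,::-1],None,fx=2,fy=2))
```

```text
t 9.55 pos [ 0.437  -0.2272  0.0651] rot [ 3.141 -0.439 -0.192] F [ 0.2 -0.  -1.5] w 0.015303014020897508 ff 29.993110299110413 
DELTA [ 1.000e-03 -2.000e-03 -2.000e-03  5.600e-02 -8.500e-02  1.807e+00]
ring n 5349 rect ((86.1077880859375, -0.23584365844726562), (65.2581787109375, 65.43119812011719), 52.301273345947266) circ (86.1672134399414, -0.0960516408085823) 33.1363410949707 slopes dz/dx,dz/dy [ 0.00306849 -0.00031533] z@c -0.025387812406230906
```

View pics/w6c.png

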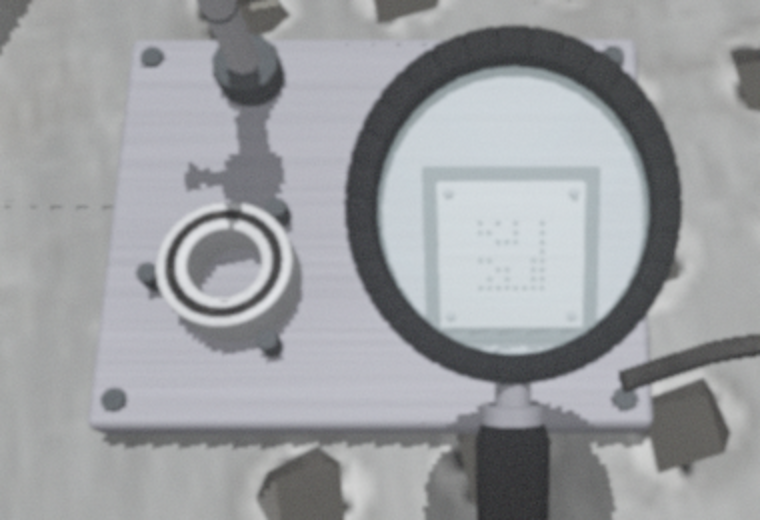

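The tag's face is centred at full-image (316,127.5) and squarely aligned. The bearing is at (172.5,131.5).

Run:
```python
from tgt import *; import pickle
s,o=pickle.load(open("wrist6.pkl","rb"))
for c in ((448,193),(575,195),(572,317),(451,317)): print(ray(s,60+c[0]/2,c[1]/2,.03,o))
print("tag",ray(s,316,127.5,.03,o),"bear",ray(s,172.5,131.8,.026,o))
M=R.from_euler('xyz',o["ee_rot"]); L=o["tool_pos"]+M.apply([.0865,0,-.019]); q=ray(s,316,127.5,.03,o)-L
print("lens offset along ex-slope, ey, n", M.inv().apply(q))
```

```text
[ 0.5731943  -0.23078872  0.03      ]
[ 0.56399773 -0.27385001  0.03      ]
[ 0.51986352 -0.2633927   0.03      ]
[ 0.52761359 -0.22372293  0.03      ]
tag [ 0.5459008  -0.24806289  0.03      ] bear [ 0.56392277 -0.15058649  0.026     ]
lens offset along ex-slope, ey, n [-0.00096359 -0.00029805  0.0978575 ]
```

Emit:
move_arm(deltas=[0,0,0,0,0,0.5,1,0,0,0,0,-0.1,1,1,0,0,0,0,-0.1,1.5,1,0,0,0,0,-0.1,1.7,1,0,0,0,0,-0.1,1.8,1,0,0,0,0,-0.1,1.8,1,0,0,0,0,-0.1,1.8,1,0,0,0,0,-0.1,1.8,1])

```text
time: 10.4
tool_pos: [0.4444, -0.2273, 0.0479]
ee_rot: [-3.141, -0.437, -0.192]
wrist_force: [-0.5, -0.7, -0.5]
width: 0.0157
finger_force: 30.0
```

Run:
```python
from tgt import *; from lens import *
p,M=tagpose(.08); go(p,M); robot.snapshot("wrist")
```

```text
t 10.4 pos [ 0.4444 -0.2273  0.0479] rot [-3.141 -0.437 -0.192] F [-0.5 -0.7 -0.5] w 0.015738095048227603 ff 29.993134438991547 
DELTA [ 0.    -0.001 -0.002  0.123  0.046 -0.057]
```

On target to about 1 mm; hold for 2.4 s.

Emit:
move_arm(deltas=[0,0,0,0,0,0,1,0,0,0,0,0,0,1,0,0,0,0,0,0,1,0,0,0,0,0,0,1,0,0,0,0,0,0,1,0,0,0,0,0,0,1,0,0,0,0,0,0,1,0,0,0,0,0,0,1])

```text
time: 11.25
tool_pos: [0.4443, -0.2272, 0.0477]
ee_rot: [-3.141, -0.437, -0.192]
wrist_force: [0.5, -0.4, -0.9]
width: 0.0162
finger_force: 30.0
```

Emit:
move_arm(deltas=[0,0,0,0,0,0,1,0,0,0,0,0,0,1,0,0,0,0,0,0,1,0,0,0,0,0,0,1,0,0,0,0,0,0,1,0,0,0,0,0,0,1,0,0,0,0,0,0,1,0,0,0,0,0,0,1])

```text
time: 12.05
tool_pos: [0.4443, -0.2272, 0.0477]
ee_rot: [-3.141, -0.437, -0.192]
wrist_force: [-0.2, -0.1, -1.1]
width: 0.0154
finger_force: 30.0
```

Emit:
move_arm(deltas=[0,0,0,0,0,0,1,0,0,0,0,0,0,1,0,0,0,0,0,0,1,0,0,0,0,0,0,1,0,0,0,0,0,0,1,0,0,0,0,0,0,1,0,0,0,0,0,0,1,0,0,0,0,0,0,1])

```text
time: 12.85
tool_pos: [0.4443, -0.2272, 0.0477]
ee_rot: [-3.141, -0.437, -0.192]
wrist_force: [-0.7, 0.3, -1.2]
width: 0.0158
finger_force: 30.0
```

Run:
```python
from tgt import *
p,M=bearpose(.15); back=p-.06*ex+[0,0,.0]
print(p,back); go(back,M)
```

```text
[ 0.48104764 -0.13275814  0.131     ] [ 0.42212738 -0.1214266   0.131     ]
t 12.85 pos [ 0.4443 -0.2272  0.0477] rot [-3.141 -0.437 -0.192] F [-0.7  0.3 -1.2] w 0.01581453941891414 ff 29.993084371089935 
DELTA [-0.000e+00 -4.370e-01 -2.000e-03 -2.750e-01 -9.967e+00 -9.316e+00]
```

Emit:
move_arm(deltas=[0,0,0,0,0,-1,1,0,0,0,0,0,-3,1,0,0.02,0,0,0,-6,1,0,0.05,0,0,0,-9,1,0,0.09,0,0,0,-12,1,0,0.13,0,0,0,-15,1,0,0.15,0,0,0,-17,1,0,0.15,0,0,0,-18,1])

```text
time: 13.65
tool_pos: [0.3688, -0.2133, 0.2135]
ee_rot: [3.138, -0.59, -0.191]
wrist_force: [-0.1, -0.1, -0.5]
width: 0.0158
finger_force: 30.0
```

Emit:
move_arm(deltas=[0,0,0,0,0,0,1,0,0,0,0,0,0,1,0,0,0,0,0,0,1,0,0,0,0,0,0,1])

```text
time: 14.05
tool_pos: [0.3696, -0.2122, 0.2093]
ee_rot: [-3.138, -0.585, -0.193]
wrist_force: [0.5, -0.4, -1.4]
width: 0.0155
finger_force: 30.0
```

Run:
```python
from tgt import *; import pickle
o=robot.get_obs(); print(o["tool_pos"],o["ee_rot"]); s=robot.snapshot("wrist"); pickle.dump((s,o),open("wrist7.pkl","wb"))
cv2.imwrite("pics/w7c.png",cv2.resize(s["image"][0:190,130:380,::-1],None,fx=3,fy=3,interpolation=cv2.INTER_CUBIC))
f,T=cam(s,o)
for z in(.13,.145,.16):
  q=T[:3,:3].T@(np.r_[(tag+.052*ex+.1*ey)[:2],z]-T[:3,3]); print("pred tip px",z,s["cx"]+f*q[0]/-q[2],s["cy"]-f*q[1]/-q[2])
```

```text
[ 0.36955844 -0.21224874  0.20929759] [-3.13829741 -0.58483267 -0.1926809 ]
pred tip px 0.13 212.00610645311775 65.6550577638807
pred tip px 0.145 207.52805600717625 52.45347771253415
pred tip px 0.16 202.65034536566384 38.07367376021571
```

View pics/w7c.png

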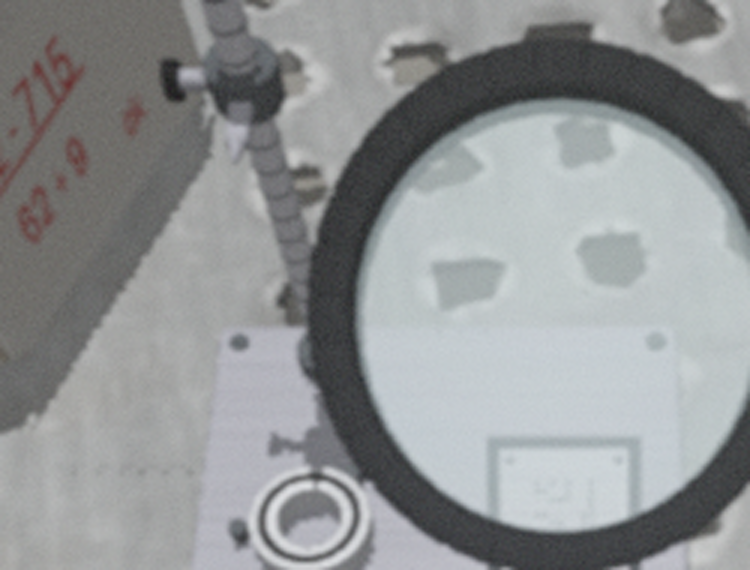

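The pointer tip is at crop (238,160), i.e. full-image (209.3,53.3), which puts it at z≈0.144. The side view gives about 0.146, so I'll use 0.1445.

Run:
```python
from tgt import *
p,M=bearpose(.1445); go(p-.06*ex,M)
```

```text
t 14.1 pos [ 0.3696 -0.2123  0.2095] rot [-3.139 -0.585 -0.193] F [ 0.8  0.  -1.2] w 0.015905115397003938 ff 29.993115663528442 
DELTA [-2.000e-03 -5.850e-01 -2.000e-03 -1.791e+00 -9.898e+00  8.921e+00]
```

Emit:
move_arm(deltas=[0,-0.04,0,-0.1,-0.7,0.6,1,0,-0.12,0,-0.4,-2.1,1.9,1,0,-0.2,0,-0.6,-3.5,3.2,1,0,-0.29,0,-0.9,-5,4.5,1,0,-0.38,0,-1.2,-6.5,5.9,1,0,-0.47,0,-1.5,-8,7.2,1,0,-0.54,0,-1.7,-9.3,8.4,1,0,-0.585,0,-1.8,-9.9,8.7,1])

```text
time: 14.9
tool_pos: [0.4216, -0.12, 0.1261]
ee_rot: [-3.139, 0.004, -0.189]
wrist_force: [-0.6, -0.3, -1.9]
width: 0.016
finger_force: 30.0
```

Emit:
move_arm(deltas=[0,0,0,0,0,0,1,0,0,0,0,0,0,1,0,0,0,0,0,0,1,0,0,0,0,0,0,1])

```text
time: 15.3
tool_pos: [0.4207, -0.1223, 0.129]
ee_rot: [-3.141, -0.004, -0.193]
wrist_force: [-0.5, -0.0, -0.3]
width: 0.0157
finger_force: 30.0
```

Run:
```python
from tgt import *; from lens import *; import pickle
p,M=bearpose(.1445); go(p,M)
o=robot.get_obs(); s=robot.snapshot("wrist"); pickle.dump((s,o),open("wrist8.pkl","wb")); lens(s); save(s,"wrist8")
f,T=cam(s,o); q=T[:3,:3].T@(np.r_[bear[:2],.026]-T[:3,3]); c=(s["cx"]+f*q[0]/-q[2],s["cy"]-f*q[1]/-q[2]); print("pred bearing px",c)
# dark groove/ring of bearing via Hough
u,v=map(int,c); g=cv2.cvtColor(s["image"],cv2.COLOR_RGB2GRAY)[max(v-50,0):v+50,u-50:u+50]
h=cv2.HoughCircles(g,cv2.HOUGH_GRADIENT,1,60,param1=80,param2=12,minRadius=22,maxRadius=34)
if h is not None:
  h=h[0,0]+[u-50,max(v-50,0),0]; print(h,ray(s,h[0],h[1],.026,o))
```

```text
t 15.3 pos [ 0.4207 -0.1223  0.129 ] rot [-3.141 -0.004 -0.193] F [-0.5 -0.  -0.3] w 0.015678530914864756 ff 29.99293863773346 
DELTA [-0.000e+00 -4.000e-03 -3.000e-03  6.126e+00 -1.290e-01  3.670e-01]
ring n 192 rect ((77.7293701171875, -5.866901397705078), (40.42349624633789, 60.898372650146484), 46.85682678222656) circ (83.67615509033203, 0.32919877767562866) 30.896873474121094 slopes dz/dx,dz/dy [0.02346979 0.01363635] z@c -0.024373764029554604
pred bearing px (np.float64(314.39108003808576), np.float64(39.09431367108297))
[315.5         34.5         31.10000038] [ 0.56822483 -0.150333    0.026     ]
```

Emit:
move_arm(deltas=[0,-0.004,0,0.5,0,0.3,1,0,-0.004,0,1.5,-0.1,0.3,1,0,-0.004,0,2.5,-0.1,0.3,1,0,-0.004,0,3.5,-0.1,0.3,1,0,-0.004,0,4.5,-0.1,0.3,1,0,-0.004,0,5.3,-0.1,0.3,1,0,-0.004,0,5.8,-0.1,0.3,1,0,-0.004,0,6.1,-0.1,0.3,1])

```text
time: 16.15
tool_pos: [0.4815, -0.1326, 0.1254]
ee_rot: [-3.141, 0.003, -0.192]
wrist_force: [-0.3, 0.1, -1.2]
width: 0.0155
finger_force: 30.0
```

Emit:
move_arm(deltas=[0,0,0,0,0,0,1,0,0,0,0,0,0,1,0,0,0,0,0,0,1,0,0,0,0,0,0,1])

```text
time: 16.55
tool_pos: [0.4808, -0.1325, 0.1257]
ee_rot: [-3.141, 0.002, -0.192]
wrist_force: [0.4, 0.0, -0.7]
width: 0.0159
finger_force: 30.0
```

Run:
```python
from tgt import *; from lens import *; import pickle
p,M=bearpose(.1445); go(p,M)
o=robot.get_obs(); s=robot.snapshot("wrist"); pickle.dump((s,o),open("wrist9.pkl","wb")); save(s,"wrist9"); lens(s)
L=o["tool_pos"]+R.from_euler('xyz',o["ee_rot"]).apply(LT); print("lens",L)
f,T=cam(s,o); q=T[:3,:3].T@(np.r_[bear[:2],.026]-T[:3,3]); c=(s["cx"]+f*q[0]/-q[2],s["cy"]-f*q[1]/-q[2]); print("pred bearing px",c)
u,v=map(int,c); g=cv2.cvtColor(s["image"],cv2.COLOR_RGB2GRAY)[v-45:v+45,u-45:u+45]
h=cv2.HoughCircles(g,cv2.HOUGH_GRADIENT,1,60,param1=60,param2=12,minRadius=22,maxRadius=34)
if h is not None: h=h[0,0]+[u-45,v-45,0]; print(h,ray(s,h[0],h[1],.026,o))
S=robot.snapshot("side"); a=S["image"][230:430,290:490,::-1]; w=s["image"][0:220,200:440,::-1]
cv2.imwrite("pics/fin.png",np.hstack([cv2.resize(a,(400,400)),cv2.resize(w,(400,400))]))
```

```text
t 16.55 pos [ 0.4808 -0.1325  0.1257] rot [-3.141e+00  2.000e-03 -1.920e-01] F [ 0.4  0.  -0.7] w 0.015869910980290985 ff 29.993062019348145 
DELTA [-0.001  0.002 -0.002  0.027  0.024  0.017]
ring n 476 rect ((85.67738342285156, -7.750375747680664), (50.87704086303711, 65.5624771118164), 88.53783416748047) circ (85.93821716308594, -0.4583035409450531) 32.98554992675781 slopes dz/dx,dz/dy [0.01754354 0.00989864] z@c -0.02442705617109165
lens [ 0.56528587 -0.14888395  0.14450829]
pred bearing px (np.float64(316.76360047988186), np.float64(128.32828834549866))
[318.5        128.5         28.79999924] [ 0.56513724 -0.15022855  0.026     ]
```

View pics/fin.png

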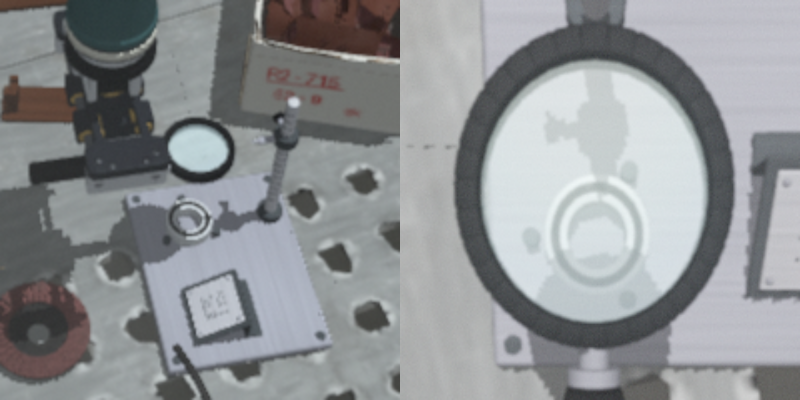

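The lens is centred over the bearing at the pointer's height and clear of it. I'll nudge it 0.7 mm sideways, hold, and hand in.

Emit:
move_arm(deltas=[0,0,0,0,0.07,0,1,0,0,0,0,0.07,0,1,0,0,0,0,0.07,0,1,0,0,0,0,0.07,0,1,0,0,0,0,0.07,0,1,0,0,0,0,0.07,0,1,0,0,0,0,0.07,0,1,0,0,0,0,0.07,0,1])

```text
time: 17.45
tool_pos: [0.4809, -0.1332, 0.1255]
ee_rot: [-3.141, 0.002, -0.192]
wrist_force: [1.4, -1.3, -1.1]
width: 0.0159
finger_force: 30.0
```

Emit:
move_arm(deltas=[0,0,0,0,0,0,1,0,0,0,0,0,0,1,0,0,0,0,0,0,1,0,0,0,0,0,0,1,0,0,0,0,0,0,1])

```text
time: 17.95
tool_pos: [0.4809, -0.1332, 0.1255]
ee_rot: [-3.141, 0.002, -0.192]
wrist_force: [-0.7, 0.5, -0.8]
width: 0.0158
finger_force: 30.0
```

Run:
```python
from tgt import *
p,M=bearpose(.1445); go(p,M); print(robot.close_job())
```

```text
t 17.95 pos [ 0.4809 -0.1332  0.1255] rot [-3.141e+00  2.000e-03 -1.920e-01] F [-0.7  0.5 -0.8] w 0.015763100199371015 ff 29.99298244714737 
DELTA [-0.001  0.002 -0.002  0.005 -0.046  0.004]
the job is handed in; nothing more can be done
None
```

I handed the job in at about 18 s: the loupe was held square over the tag at about 8 cm for over 2 s, and it is now held level over the bearing at the pointer's height (about 144 mm), with no contact seen; no verdict came back.

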